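Fill the bearing kit tray and hold it out level

ROBOT

A 6-joint arm with a two-finger parallel gripper is mounted at the origin on the work surface. World frame = base frame: x ahead of the robot, y to its left, z up, the work surface at z = 0. Lengths are in m, angles in rad, forces in N, time in s.
With the tool pointing down it reaches from about 0.25 to 0.725 m from the base axis. Payload 4 kg.
Tool frame: the origin (TCP) lies on the centre line of the jaws, within the pads' length; the fingertips stand 17 mm ahead of it and the grasp point (between the pads) lies 2 mm behind it; z points along the fingers, y is the line along which they close (so a half turn about z gives the same grasp; the last joint's range is limited). The gripper opens to 85 mm and grips with 20 to 120 N. Pads are 22 mm wide; open, the fingers measure 114 mm over their backs; the gripper's body (76 mm by 85 mm) begins 54 mm behind the grasp point. The pads swing forward as they close: fully open they stand 13 mm farther back than shut.
Start: joints at [-1.334, 0.241, 0.005, 1.335, 0, 1.571], TCP at [0.117, -0.486, 0.224] pointing down, gripper open.
Joint ranges: [-2.72, 2.72], [-1.05, 1.87], [-1.09, 1.28], [-1.99, 2.15], [-1.42, 1.44], [-3.14, 3.14]. Speed limits (rad/s): [2.79, 2.79, 3.14, 3.14, 3.14, 3.14].

INTERFACE

Orientations are given as a unit quaternion [x, y, z, w].
In Python, from workcell import bot, camera, get_calibration gives the robot as it stands.
- The arm moves only by the tool apply_moves, never from a script. Its argument "steps" is a list of rows, each a list of 3 entries, a list of its own where there are three numbers: the shift along the tool's x, y, z as a fraction of full scale, then the turn, a rotation vector about the tool's x, y, z as a fraction of full scale, then the opening, from 0 (shut) to 1 (fully open). A call has exactly 8 rows; each row shifts and turns the commanded pose from where the row before left it, along the tool's axes as they then stand; what a row does not reach is not made up. Full scale, the value 1, is 20 cm for a shift and pi rad for a turn. A row lasts 1/12 s, in which the tool goes at most 41.7 mm and 7.16 degrees, less where a joint would pass 70% of its speed; a pose out of reach is approached as far as the arm can. A call with a number of a shift or a turn outside -1 to 1 is refused whole. A call with a gripper value outside its range is refused whole. The fingers move at their own pace and stop on an object; the grip force is fixed at half the most. Time passes only in rows, so rows that do not move let the fingers close, or fill a call up. It gives the time, the measured TCP pose, the force, the opening and the grip force at its end, in the units of the state.
- bot.get_obs(): the state, without advancing time (a new reading comes with each control period).
- camera(name): name is "scene" or "top" or "wrist"; returns (picture, depth): 384x512x3 uint8, red, green, blue; 384x512 float32, m along the optical axis (not along the pixel's ray), 0 where there is no reading.
- get_calibration(name): a dict with "fov_y" (degrees; the focal length in pixels is half the picture's height over the tangent of half this angle, whatever the lens; pixels are square), "cx", "cy" (the principal point, pixels), "dist_coeffs" ([k1, k2, p1, p2, k3] as OpenCV has them; the pictures are not rectified), "rvec" (rotation vector, rad) and "tvec" (3), from world to camera coordinates, as OpenCV has them. Camera axes: x right, y down, z forward; pixel columns grow to the right and rows downward; lengths in m; the calibration is good to about 2 mm. A picture is of the moment at which its call begins: read the wrist's pose just before it. get_calibration takes no time and is no camera call; for the wrist camera it gives the pose at the moment of the call.
- bot.job_done(): hands the job in; it is judged then, once.
The state is a dict: "clock": time; "joint_pos": joint angles; "joint_vel": joint speeds; "tau": joint torques, N m; "eef_pos": TCP position; "tool_rot": TCP orientation; "ft_force": force on the tool from outside, world axes, zero at the start; "ft_torque": the same for the moment, N m; "grip_width": finger opening in m; "grasp_force": force on a finger pad.
Only numpy, scipy, OpenCV 4.12 (cv2) and the standard library are available. Lean on these libraries where they do the work, as an engineer would, in place of code of your own. Each camera call takes 0.05 s, during which the arm holds its last target. There are 200 camera calls.

TASK

Two steel keys are missing from the aluminium kit tray: lay the loose long key in the empty long slot and the loose short key in the empty short slot, while the tray stands on the bench. Then lift the tray by its wooden grip, keep it level so that the loose steel ball never leaves its shallow pocket, carry it over to the round steel surface plate and finish holding it there, level and still, centred over the plate about a hand's width (80 mm) or somewhat more above it; do not put it down or let go. Leave the other things on the bench where they are.

Things in the scene. Friction and masses are not known exactly. Their poses are not given: they have to be found in the camera images.
- tray: Loose flat aluminium tray, 240 mm (its x) by 170 mm (its y), floor 4 mm thick, a 3 mm wide lip around its edge up to 8 mm, about 0.3 kg empty, 0.8 kg filled. Origin at the centre of its underside, z up. Two long slots lie in a row at x = -75 mm, two short slots in a row at x = +75 mm (centres y = +40 mm empty, y = -40 mm already holding a key). In the middle an upright flat grip; nothing else on the tray is higher than 32 mm.
- grip (a point): Middle of the tray's wooden grip block, 72 mm above the tray's underside. The block is 50 mm long along the tray's x, 14 mm thick along the tray's y (pinch it across these 14 mm from above) and reaches from 54 to 90 mm above the underside, on an 8 mm thick, 30 mm wide stem. The filled tray hangs balanced from it.
- long_slot (a point): Centre of the floor of the empty long slot in the tray's long (x = -75 mm) row; the slot is 66 x 21 mm inside, its length along the tray's y, its floor the tray's floor 4 mm above the underside, inside a fence 4 mm high and 4 mm thick. Here goes the long key. Axes parallel to the tray's.
- short_slot (a point): Centre of the floor of the empty short slot in the tray's short (x = +75 mm) row; the slot is 46 x 21 mm inside, its length along the tray's y, its floor the tray's floor 4 mm above the underside, inside a fence 4 mm high and 4 mm thick. Here goes the short key. Axes parallel to the tray's.
- long_slot_full (a point): Centre of the floor of the other long slot in the tray's long (x = -75 mm) row; the slot is 66 x 21 mm inside, its length along the tray's y, same floor height, inside a fence 4 mm high and 4 mm thick. Already holds a long key. Axes parallel to the tray's.
- short_slot_full (a point): Centre of the floor of the other short slot in the tray's short (x = +75 mm) row; the slot is 46 x 21 mm inside, its length along the tray's y, same floor height, inside a fence 4 mm high and 4 mm thick. Already holds a short key. Axes parallel to the tray's.
- pocket (a point): Where the ball's centre is when it rests in the middle of its pocket: 18 mm above the tray's underside, at x = 0, y = -50 mm of the tray. The pocket is a ring of 32 mm inner and 40 mm outer diameter, 3 mm high; the ball can roll about 7 mm within it and climbs out if the tray tips beyond about 35 degrees or is jerked.
- ball_center (a point): Centre of the loose steel ball, 28 mm in diameter, 90 g, lying in the pocket at the start.
- long_key: Square steel key bar, 60 mm long (its x), 16 mm wide (y), 16 mm high (z), about 120 g. Origin at the centre of its underside. Lies loose on the bench beside the tray; must go into the empty long slot, its x along the tray's y (either way round).
- short_key: Square steel key bar, 40 mm long (its x), 16 mm wide (y), 16 mm high (z), about 80 g. Origin at the centre of its underside. Lies loose on the bench beside the tray; must go into the empty short slot, its x along the tray's y (either way round).
- long_key_in: Square steel key bar, 60 mm long (its x), 16 mm wide (y), 16 mm high (z), about 120 g. Origin at the centre of its underside. Already lies in the tray; stays there.
- short_key_in: Square steel key bar, 40 mm long (its x), 16 mm wide (y), 16 mm high (z), about 80 g. Origin at the centre of its underside. Already lies in the tray; stays there.
- plate: Round dark steel surface plate fixed on the bench, 160 mm in diameter, 15 mm high, plain, a slightly brighter disc in its middle. Origin at the centre of its underside.
- hub: Bystander: turned aluminium flanged hub, 72 mm in diameter, 35 mm high. Origin at the centre of its underside.
- block: Bystander: dark wooden block 50 x 70 x 35 mm high. Origin at the centre of its underside.
- collar: Bystander: small brass collar, 24 mm in diameter, 12 mm high. Origin at the centre of its underside.
- driver: Bystander: screwdriver with red handle lying on the bench. Origin underneath it.
- spanner: Bystander: steel spanner lying on the bench. Origin underneath it.
- former: Bystander: steel spinning former, a cone 60 mm in diameter, 45 mm high. Origin at the centre of its underside.
Mind the look-alikes: they are no part of the job. Leave any red or yellow look-alike of the long_key alone.

How it is judged:
By the outcome, as a careful person would: the job done as asked, in the order asked, and still so for the second after the job is handed in, while the arm keeps its last pose, push and grip.
It also fails if it takes over 70 s, if anything falls off the work surface, if the arm or the gripper's body presses on something with over 40 N, if the wrist force passes 120 N, or if a joint passes its speed limit or range.

## Working session

There is one attempt and no reset: what is moved stays moved. The work goes in short steps, Python scripts to look and compute and a tool call to move; the robot and the scene stay as the last step left them, time stands still between calls to the robot, and variables do not carry over. Pictures are saved under pics/ and viewed, at most 10 in all, crops included, and the job is handed in when it is done.

Besides the shell and the picture viewer there is one more tool, called by a JSON object that holds its "api" and its "payload". apply_moves: Moves the arm, as the interface text tells. Its arguments: {"type":"object","properties":{"steps":{"type":"array"}},"required":["steps"]}

```bash
ls; mkdir -p pics; cat > h.py <<'E'
import numpy as np, cv2
from scipy.spatial.transform import Rotation as R
from workcell import bot, camera, get_calibration
def cal(n):
    c=get_calibration(n); f=192/np.tan(np.radians(c["fov_y"])/2)
    K=np.array([[f,0,c["cx"]],[0,f,c["cy"]],[0,0,1.]]); return K,np.array(c["dist_coeffs"],float),R.from_rotvec(np.ravel(c["rvec"])).as_matrix(),np.ravel(c["tvec"])
def ray(C,uv):
    K,d,Rm,t=C; p=cv2.undistortPoints(np.array(uv,float).reshape(-1,1,2),K,d).reshape(-1,2)
    D=np.c_[p,np.ones(len(p))]@Rm; return -Rm.T@t,D
def atz(C,uv,z):
    o,D=ray(C,uv); s=(z-o[2])/D[:,2]; return o+D*s[:,None]
def cloud(C,dep):
    v,u=np.mgrid[0:384,0:512]; o,D=ray(C,np.c_[u.ravel(),v.ravel()]); return (o+D*dep.ravel()[:,None]).reshape(384,512,3)
E
python3 - <<'E'
from h import *
ims=[]
for n in("top","scene"):
    p,d=camera(n); np.savez(f"pics/{n}0.npz",p=p,d=d); ims.append(p)
    C=cal(n); print(n,C[0][0,0],-C[2].T@C[3])
cv2.imwrite("pics/a.png",cv2.resize(ims[0][:,:,::-1],(800,600),interpolation=cv2.INTER_CUBIC)); cv2.imwrite("pics/b.png",ims[1][:,:,::-1])
o=bot.get_obs();print(o)
E
```

```text
pics
top 374.64849187635025 [0.42369913 0.06673009 1.27769257]
scene 477.7826112970587 [1.2465703  0.48119408 0.97567221]
{'clock': 0.1, 'joint_pos': array([-1.33401805e+00,  2.41336240e-01,  3.86706455e-03,  1.33520502e+00,
        1.52889117e-05,  1.57079743e+00]), 'joint_vel': array([ 0.00024956, -0.00127799,  0.00269207,  0.00021842, -0.00012976,
       -0.0004248 ]), 'tau': array([ 2.55802233e-04, -3.73138797e+01,  2.53009343e+01,  1.08471501e-02,
       -7.83194037e-05, -1.52032754e-05]), 'eef_pos': array([ 0.11715508, -0.48548651,  0.22300579]), 'tool_rot': array([ 9.92999816e-01,  1.18112168e-01, -1.03309915e-04, -9.33266552e-04]), 'ft_force': array([0.05263546, 0.17151204, 0.13935015]), 'ft_torque': array([ 0.04118306,  0.03325284, -0.01617898]), 'grasp_force': 0.0, 'grip_width': 0.08548725218614003}
```

View pics/a.png

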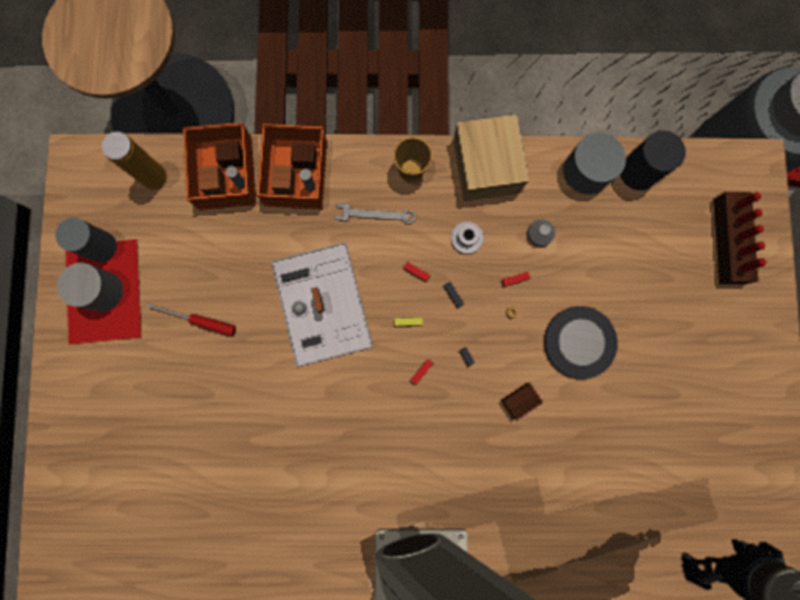

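The top view (800x600) shows the tray centred at (322,305). Its long row is at the top, with a key at (295,275) and an empty slot at (325,268). The short row is at the bottom, with a key at (311,341) and an empty slot at (347,333).

Candidates for the keys:
- **Long key:** dark (453,295), the red bars at (416,271), (515,279) and (422,372), and the yellow bar at (408,322). I choose the dark bar.
- **Short key:** dark (467,357).

The plate is at (581,342).

```bash
python3 - <<'E'
from h import *
z=np.load("pics/top0.npz");p=z["p"];C=cal("top");P=cloud(C,z["d"])
s=1.5625
def A(u,v,h): return atz(C,[(u/s-.5+.5/s,v/s-.5+.5/s)],h)[0]
for n,u,v,h in [("long",453,295,.016),("short",467,357,.016),("c1",272,262,.008),("c2",346,243,.008),("c3",371,347,.008),("c4",297,366,.008),("plate",581,342,.015),("grip",317,299,.09),("hub",468,238,.035),("collar",511,313,.012),("block",521,401,.035)]:
    a=A(u,v,h);print(n,a.round(4),"depthpt",P[int(v/s),int(u/s)].round(4))
g=p.max(2).astype(int)
for n,u,v in [("long",453,295),("short",467,357)]:
    u,v=int(u/s),int(v/s);m=np.zeros(g.shape,bool);m[v-13:v+14,u-13:u+14]=g[v-13:v+14,u-13:u+14]<85
    k,l,st,ce=cv2.connectedComponentsWithStats(m.astype(np.uint8));i=1+np.argmax(st[1:,4]);pts=np.argwhere(l==i)[:,::-1].astype(float)
    X=atz(C,pts,.016)[:,:2];c=X.mean(0);w,V=np.linalg.eigh(np.cov((X-c).T));a=np.degrees(np.arctan2(V[1,1],V[0,1]));print(n,st[i],c,"yaw",a,np.sqrt(12*w))
cv2.imwrite("pics/c.png",cv2.resize(p[165:255,160:340,::-1],None,fx=4.4,fy=4.4,interpolation=cv2.INTER_CUBIC))
E
```

```text
long [ 0.5907 -0.0706  0.016 ] depthpt [ 0.5931 -0.0684  0.0137]
short [ 0.4563 -0.0995  0.016 ] depthpt [ 0.4574 -0.0977  0.0121]
c1 [0.6636 0.3263 0.008 ] depthpt [0.6664 0.327  0.0029]
c2 [0.7069 0.1641 0.008 ] depthpt [0.7084 0.1651 0.0065]
c3 [0.4777 0.1073 0.008 ] depthpt [0.4774 0.1082 0.0065]
c4 [0.4364 0.2664 0.008 ] depthpt [0.4366 0.2658 0.0095]
plate [ 0.4889 -0.3482  0.015 ] depthpt [ 0.4915 -0.3471  0.0117]
grip [0.5717 0.2156 0.09  ] depthpt [0.572  0.2175 0.0922]
hub [ 0.7132 -0.1024  0.035 ] depthpt [ 0.7134 -0.1012  0.0358]
collar [ 0.5521 -0.1974  0.012 ] depthpt [ 0.5539 -0.2006 -0.0007]
block [ 0.3636 -0.21    0.035 ] depthpt [ 0.365  -0.2095  0.0333]
long [284 181  12  16  88] [ 0.59140598 -0.07054122] yaw -148.85906862389788 [0.01804607 0.056946  ]
short [294 223   9  12  56] [ 0.45685623 -0.09790129] yaw -152.35967144818645 [0.01717339 0.03712485]
```

View pics/c.png

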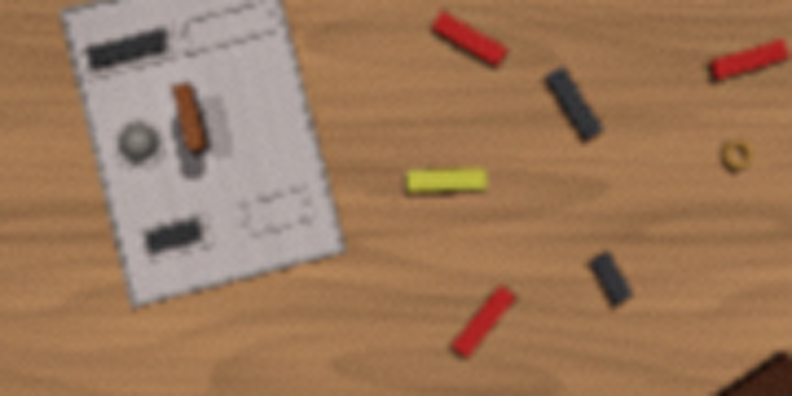

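The crop confirms the choice: the dark bars at (573,104) (long) and (610,279) (short), both clearly distinct from the red and yellow ones. I'm moving above the long key.

{"api": "apply_moves", "payload": {"steps": [[[0.174,-0.0916,0],[0,0,0],1],[[0.174,-0.0916,0],[0,0,0],1],[[0.174,-0.0916,0],[0,0,0],1],[[0.174,-0.0916,0],[0,0,0],1],[[0.174,-0.0916,0],[0,0,0],1],[[0.174,-0.0916,0],[0,0,0],1],[[0.174,-0.0916,0],[0,0,0],1],[[0.174,-0.0916,0],[0,0,0],1]]}}

```text
clock: 0.77
eef_pos: [0.3544, -0.2766, 0.2236]
tool_rot: [0.993, 0.118, -0.0, -0.0]
ft_force: [-0.0, -0.5, -0.3]
grip_width: 0.0858
grasp_force: 0.0
```

{"api": "apply_moves", "payload": {"steps": [[[0.174,-0.0916,0],[0,0,0],1],[[0.174,-0.0916,0],[0,0,0],1],[[0.174,-0.0916,0],[0,0,0],1],[[0.174,-0.0916,0],[0,0,0],1],[[0.174,-0.0916,0],[0,0,0],1],[[0.174,-0.0916,0],[0,0,0],1],[[0.174,-0.0916,0],[0,0,0],1],[[0.174,-0.0916,0],[0,0,0],1]]}}

```text
clock: 1.43
eef_pos: [0.5907, -0.0688, 0.2232]
tool_rot: [0.993, 0.118, -0.001, -0.0]
ft_force: [0.0, -0.4, 0.2]
grip_width: 0.0854
grasp_force: 0.0
```

{"api": "apply_moves", "payload": {"steps": [[[0,0,0],[0,0,-0.0325],1],[[0,0,0],[0,0,-0.0325],1],[[0,0,0],[0,0,-0.0325],1],[[0,0,0],[0,0,0],1],[[0,0,0],[0,0,0],1],[[0,0,0],[0,0,0],1],[[0,0,0],[0,0,0],1],[[0,0,0],[0,0,0],1]]}}

```text
clock: 2.1
eef_pos: [0.5897, -0.0707, 0.2239]
tool_rot: [0.964, 0.268, 0.0, -0.0]
ft_force: [-0.3, 0.8, 0.0]
grip_width: 0.0857
grasp_force: 0.0
```

```bash
cat >> h.py <<'E'
def st():
    o=bot.get_obs(); M=R.from_quat(o["tool_rot"]).as_matrix(); return o,np.array(o["eef_pos"]),M,np.degrees(np.arctan2(M[1,0],M[0,0]))
def go(x,y,z,psi):
    o,e,M,ps=st(); d=M.T@(np.array([x,y,z])-e)/.2; dp=(psi-ps+180)%360-180
    print("clock %.2f"%o["clock"],"tcp",e.round(4),"psi %.2f"%ps,"tilt",np.degrees(M[:2,2]).round(2),"| shift total",d.round(4),"turn z total %.4f (%.1f rows)"%(-dp/180,abs(dp)/7.16), "after turn-first:",(R.from_euler('z',-dp,degrees=True).inv().apply(d)).round(4))
def dark(C,p,uv,r,thr,h):
    g=p.max(2).astype(int);u,v=map(int,uv);m=np.zeros(g.shape,np.uint8);sl=np.s_[max(v-r,0):v+r,max(u-r,0):u+r];m[sl]=g[sl]<thr
    k,l,s,ce=cv2.connectedComponentsWithStats(m);i=1+np.argmax(s[1:,4]);c=max(cv2.findContours((l==i).astype(np.uint8),0,1)[0],key=len)
    X=atz(C,c.reshape(-1,2),h)[:,:2];b=cv2.minAreaRect((X*1000).astype(np.float32));return b,s[i]
E
python3 - <<'E'
from h import *
go(.591,-.0705,.1,31)
C=cal("wrist");p,d=camera("wrist");np.savez("pics/w1.npz",p=p,d=d);cv2.imwrite("pics/d.png",p[:,:,::-1])
K,D,Rm,t=C;print("cam",-Rm.T@t,Rm[2])
print(cv2.projectPoints(np.array([[.591,-.0705,.016],[.4565,-.098,.016]]),cv2.Rodrigues(Rm)[0],t,K,D)[0])
E
```

```text
clock 2.10 tcp [ 0.5897 -0.0707  0.2239] psi 31.03 tilt [0.01 0.  ] | shift total [0.0062 0.0023 0.6196] turn z total 0.0002 (0.0 rows) after turn-first: [0.0062 0.0023 0.6196]
cam [ 0.64794891 -0.03669482  0.37393045] [-0.23046028 -0.13797984 -0.96324951]
[[[253.33102002 170.59847084]]

 [[220.29965343 262.7991904 ]]]
```

View pics/d.png

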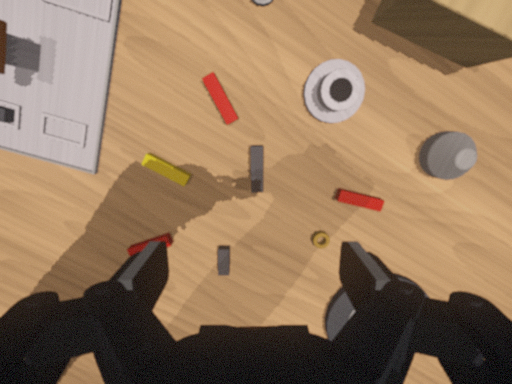

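The wrist view shows the long key at (257,168) and the short key at (223,260), with the projections close by. Next I'll refine both poses by fitting box silhouettes.

```bash
cat >> h.py <<'E'
from scipy.optimize import minimize
def grey(p,lo=20):
    q=p.astype(int); return (q.max(2)-q.min(2)<0.25*q.max(2)+6)&(q.max(2)>lo)
def fitbox(C,m,L,x,y,yaw,z0=0,W=.016,H=.016,pad=12):
    K,D,Rm,t=C;S=8
    def hull(q):
        c=np.array([[a*L/2,b*W/2] for a in(-1,1) for b in(-1,1)]);a=np.radians(q[2]);c=c@np.array([[np.cos(a),np.sin(a)],[-np.sin(a),np.cos(a)]])+q[:2]/1000
        X=np.r_[np.c_[c,np.full(4,z0)],np.c_[c,np.full(4,z0+H)]]
        return cv2.projectPoints(X,cv2.Rodrigues(Rm)[0],t,K,D)[0].reshape(-1,2)
    h=hull([x*1000,y*1000,yaw]);u0,v0=(h.min(0)-pad).astype(int);u1,v1=(h.max(0)+pad).astype(int)
    u0,v0=max(u0,0),max(v0,0);mm=m[v0:v1,u0:u1].astype(np.float32)
    k,l,s,ce=cv2.connectedComponentsWithStats((mm>0).astype(np.uint8));i=1+np.argmax(s[1:,4]);mm=(l==i).astype(np.float32)
    def cost(q):
        im=np.zeros((mm.shape[0]*S,mm.shape[1]*S),np.uint8);pp=cv2.convexHull(((hull(q)-[u0,v0]+.5)*S).astype(np.int32));cv2.fillConvexPoly(im,pp,1)
        im=cv2.resize(im.astype(np.float32),mm.shape[::-1],interpolation=cv2.INTER_AREA);return np.abs(im-mm).sum()/mm.sum()
    r=minimize(cost,[x*1000,y*1000,yaw],method="Nelder-Mead",options=dict(initial_simplex=np.array([[x*1000,y*1000,yaw]]*4)+np.array([[0,0,0],[5,0,0],[0,5,0],[0,0,8]])))
    return r.x.round(2),round(float(r.fun),3),int(mm.sum())
E
python3 - <<'E'
from h import *
C=cal("wrist");z=np.load("pics/w1.npz");p=z["p"];m=grey(p)
print(fitbox(C,m,.06,.591,-.0705,31),fitbox(C,m,.04,.4565,-.098,27.6))
P=cloud(C,z["d"]);print("depth long top",P[160,257],"wood",P[200,200])
zt=np.load("pics/top0.npz");Ct=cal("top");mt=grey(zt["p"]);print("top",fitbox(Ct,mt,.06,.591,-.0705,31,pad=5),fitbox(Ct,mt,.04,.4565,-.098,27.6,pad=5))
E
```

```text
Traceback (most recent call last):
  File "h.py", line 32, in fitbox
    h=hull([x*1000,y*1000,yaw]);u0,v0=(h.min(0)-pad).astype(int);u1,v1=(h.max(0)+pad).astype(int)
  File "h.py", line 29, in hull
    c=np.array([[a*L/2,b*W/2] for a in(-1,1) for b in(-1,1)]);a=np.radians(q[2]);c=c@np.array([[np.cos(a),np.sin(a)],[-np.sin(a),np.cos(a)]])+q[:2]/1000
                                                                                                                                              ~~~~~^~~~~
TypeError: unsupported operand type(s) for /: 'list' and 'int'
```

```bash
sed -i 's/+q\[:2\]\/1000/+np.array(q[:2])\/1000/' h.py
python3 - <<'E'
from h import *
C=cal("wrist");z=np.load("pics/w1.npz");p=z["p"];m=grey(p)
print(fitbox(C,m,.06,.591,-.0705,31),fitbox(C,m,.04,.4565,-.098,27.6))
P=cloud(C,z["d"]);print("depth long top",P[160,257],"wood",P[200,200])
zt=np.load("pics/top0.npz");Ct=cal("top");mt=grey(zt["p"]);print("top",fitbox(Ct,mt,.06,.591,-.0705,31,pad=5),fitbox(Ct,mt,.04,.4565,-.098,27.6,pad=5))
E
```

```text
(array([593.56, -73.82,  31.19]), 0.172, 525) (array([ 459.13, -100.7 ,   26.67]), 0.311, 289)
depth long top [ 0.60491542 -0.06750143  0.01589489] wood [ 5.16260445e-01 -3.07721333e-02 -4.18573858e-04]
top (array([593.4 , -72.41,  33.14]), 0.281, 76) (array([458.34, -99.11,  28.65]), 0.288, 51)
```

{"api": "apply_moves", "payload": {"steps": [[[0.009,0.022,0.12],[0,0,0],0.6],[[0,0,0.14],[0,0,0],0.6],[[0,0,0.14],[0,0,0],0.6],[[0,0,0.14],[0,0,0],0.6],[[0,0,0.12],[0,0,0],0.6],[[0,0,0.1],[0,0,0],0.6],[[0,0,0],[0,0,0],0.6],[[0,0,0],[0,0,0],0.6]]}}

```text
clock: 2.82
eef_pos: [0.5926, -0.0733, 0.071]
tool_rot: [0.963, 0.268, -0.001, -0.001]
ft_force: [0.3, -1.6, 0.4]
grip_width: 0.051
grasp_force: 0.0
```

```bash
python3 - <<'E'
from h import *
C=cal("wrist");p,d=camera("wrist");np.savez("pics/w2.npz",p=p,d=d);cv2.imwrite("pics/e.png",p[:,:,::-1])
m=grey(p);print(fitbox(C,m,.06,.5935,-.0735,31))
go(.5935,-.0735,.021,31.2)
E
```

```text
(array([593.44, -73.92,  31.72]), 0.127, 1514)
clock 2.87 tcp [ 0.594  -0.0735  0.0725] psi 31.09 tilt [ 0.03 -0.  ] | shift total [-0.0022 -0.0012  0.2576] turn z total -0.0006 (0.0 rows) after turn-first: [-0.0022 -0.0012  0.2576]
```

View pics/e.png

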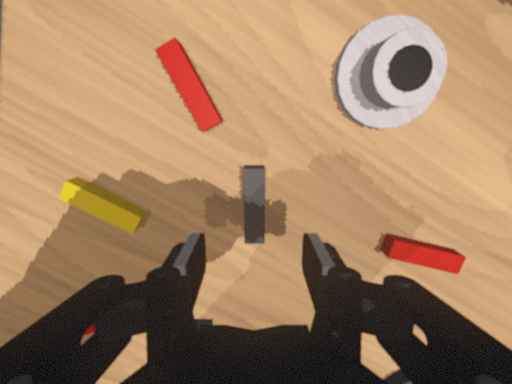

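The long key (254,203) is centred between the fingers, with the red and yellow bars clear of them. Descending and closing.

{"api": "apply_moves", "payload": {"steps": [[[0,0,0.1],[0,0,0],0.6],[[0,0,0.1],[0,0,0],0.6],[[0,0,0.054],[0,0,0],0.6],[[0,0,0],[0,0,0],0.6],[[0,0,0],[0,0,0],0.1],[[0,0,0],[0,0,0],0],[[0,0,0],[0,0,0],0],[[0,0,0],[0,0,0],0]]}}

```text
clock: 3.53
eef_pos: [0.5947, -0.0734, 0.0224]
tool_rot: [0.963, 0.268, 0.001, 0.0]
ft_force: [-0.4, -0.1, 0.8]
grip_width: 0.0031
grasp_force: 0.0
```

{"api": "apply_moves", "payload": {"steps": [[[0,0,0],[0,0,0],0],[[0,0,0],[0,0,0],0],[[0,0,-0.1],[0,0,0],0],[[0,0,-0.15],[0,0,0],0],[[0,0,-0.15],[0,0,0],0],[[0,0,-0.15],[0,0,0],0],[[0,0,-0.1],[0,0,0],0],[[0,0,0],[0,0,0],0]]}}

```text
clock: 4.2
eef_pos: [0.597, -0.0737, 0.1571]
tool_rot: [0.963, 0.268, 0.005, 0.002]
ft_force: [0.7, 0.3, 1.0]
grip_width: -0.0
grasp_force: 0.0
```

```bash
python3 - <<'E'
from h import *
go(.6539,.1961,.15,104.5)
E
```

```text
clock 4.20 tcp [ 0.597  -0.0737  0.1571] psi 31.12 tilt [ 0.6  -0.07] | shift total [ 0.9406 -1.0082  0.0366] turn z total -0.4077 (10.2 rows) after turn-first: [1.2351 0.613  0.0366]
```

The gripper shut on nothing, so I'm looking again.

```bash
python3 - <<'E'
from h import *
C=cal("wrist");p,d=camera("wrist");np.savez("pics/w3.npz",p=p,d=d);cv2.imwrite("pics/f.png",p[:,:,::-1])
m=grey(p);print(fitbox(C,m,.06,.5935,-.0735,31,pad=25))
K,D,Rm,t=C;o,e,M,_=st()
for k in (-.017,0,.017): print(k,cv2.projectPoints((e+M@np.array([0,0,k])),cv2.Rodrigues(Rm)[0],t,K,D)[0].ravel())
print(cv2.projectPoints(np.array([.5935,-.0735,.016]),cv2.Rodrigues(Rm)[0],t,K,D)[0].ravel())
E
```

```text
(array([593.28, -73.49,  31.73]), 0.167, 766)
-0.017 [250.45373997 252.81423288]
0 [250.70436921 239.36656965]
0.017 [250.90970148 228.34621114]
[250.01673873 187.25924174]
```

View pics/f.png

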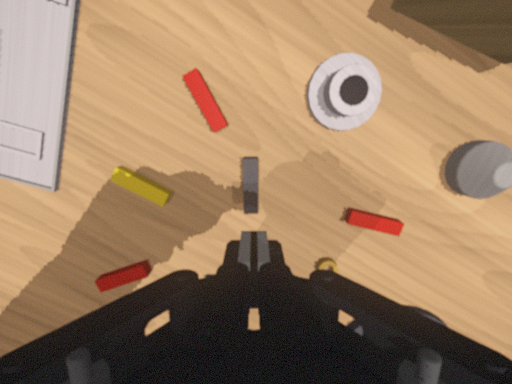

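The key hasn't moved at (250,185), and the shut fingertips are at (255,235). I'm checking the true fingertip height with depth.

```bash
python3 - <<'E'
from h import *
C=cal("wrist")
o,e,M,_=st();print(e, o["joint_pos"], o["clock"],"tilt",np.degrees(M[:2,2]),o["grip_width"])
z=np.load("pics/w3.npz");P=cloud(C,z["d"])
for uv in [(246,234),(246,240),(262,234),(262,240),(262,250),(262,260),(250,165),(250,200)]: q=P[uv[1],uv[0]];print(uv,q.round(4),((q-e)@M).round(4))
for n in ("scene","top"):
    p,d=camera(n);np.savez(f"pics/{n}1.npz",p=p,d=d);C=cal(n);K,D,Rm,t=C
    print(n,cv2.projectPoints((e+M@np.array([0,0,.017])),cv2.Rodrigues(Rm)[0],t,K,D)[0].ravel())
z=np.load("pics/scene1.npz");cv2.imwrite("pics/g.png",cv2.resize(z["p"][120:300,150:390,::-1],None,fx=3.3,fy=3.3,interpolation=2))
E
```

```text
[ 0.59574615 -0.07355511  0.15439091] [-1.22868796e-01  4.68925091e-01  1.53088458e-01  1.24815028e+00
  4.49844073e-05  2.47561767e+00] 4.25 tilt [ 0.38752243 -0.04525848] 0.00018989299107437246
(246, 234) [ 0.603  -0.0657  0.1706] [ 0.0104 -0.0029 -0.0161]
(246, 240) [ 0.6034 -0.0657  0.1787] [ 0.0107 -0.0027 -0.0242]
(262, 234) [ 0.6072 -0.0725  0.1707] [ 0.0104  0.0051 -0.0163]
(262, 240) [ 0.6067 -0.0726  0.1771] [ 0.01    0.0049 -0.0226]
(262, 250) [ 0.6064 -0.0724  0.1875] [ 0.0099  0.0046 -0.033 ]
(262, 260) [ 0.6068 -0.0717  0.1982] [ 0.0107  0.0043 -0.0438]
(250, 165) [ 0.6118 -0.0613  0.0128] [ 0.0193 -0.0028  0.1417]
(250, 200) [ 0.5797 -0.0805  0.0127] [-0.0181 -0.003   0.1416]
scene [203.49942321 152.20163274]
top [294.9059151  181.81051336]
```

View pics/g.png

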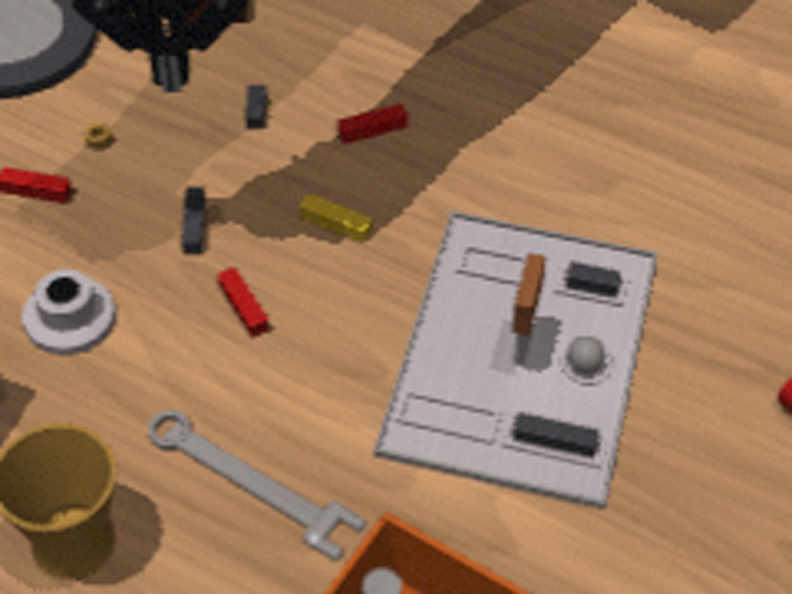

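In the scene crop, the shut fingertips are at (172,88), about 20–30 mm higher than the model says (177,106). They closed above the key, so I'll let the arm settle and measure the tip offset properly.

{"api": "apply_moves", "payload": {"steps": [[[0,0,0],[0,0,0],0],[[0,0,0],[0,0,0],0],[[0,0,0],[0,0,0],0],[[0,0,0],[0,0,0],0],[[0,0,0],[0,0,0],0],[[0,0,0],[0,0,0],0],[[0,0,0],[0,0,0],0],[[0,0,0],[0,0,0],0]]}}

```text
clock: 5.02
eef_pos: [0.5936, -0.0733, 0.151]
tool_rot: [0.963, 0.268, -0.0, -0.0]
ft_force: [0.2, -0.2, -0.1]
grip_width: -0.0001
grasp_force: 0.0
```

```bash
cat > tip.py <<'E'
from h import *
o,e,M,ps=st();print("tcp",e.round(4),"width",o["grip_width"],"tilt",np.degrees(M[:2,2]).round(2))
for n in ("wrist","scene","top"):
    C=cal(n);p,d=camera(n);np.savez(f"pics/t_{n}.npz",p=p,d=d);P=cloud(C,d);L=(P-e)@M
    K,D,Rm,t=C
    near=(d>0)&(np.abs(L[...,0])<.03)&(np.abs(L[...,1])<.06)&(L[...,2]>-.1)&(P[...,2]>.045)
    z=L[...,2][near];print(n,near.sum(),"max tool z (p99,max)",np.percentile(z,[90,97,99,100]).round(4),"x,y of lowest",L[near][z>np.percentile(z,98)][:,:2].mean(0).round(4))
E
python3 tip.py
```

```text
tcp [ 0.5936 -0.0733  0.151 ] width -7.027956772909283e-05 tilt [-0.  0.]
wrist 39532 max tool z (p99,max) [-0.058  -0.0367 -0.0223 -0.0109] x,y of lowest [0.0085 0.0008]
scene 757 max tool z (p99,max) [-0.0325 -0.0176 -0.0117 -0.007 ] x,y of lowest [ 0.0087 -0.0011]
top 51 max tool z (p99,max) [-0.071  -0.0617 -0.0591 -0.0571] x,y of lowest [-0.0139 -0.0283]
```

Settled, both cameras put the shut tips about 9 mm *behind* the reported TCP rather than 17 mm ahead of it. I'll lower partway, open, and measure again.

{"api": "apply_moves", "payload": {"steps": [[[0,0,0],[0,0,0],0.4],[[0,0,0.1],[0,0,0],0.4],[[0,0,0.15],[0,0,0],0.4],[[0,0,0.15],[0,0,0],0.4],[[0,0,0.13],[0,0,0],0.4],[[0,0,0.1],[0,0,0],0.4],[[0,0,0],[0,0,0],0.4],[[0,0,0],[0,0,0],0.4]]}}

```text
clock: 5.83
eef_pos: [0.5925, -0.0732, 0.024]
tool_rot: [0.963, 0.268, -0.001, -0.001]
ft_force: [0.9, 0.3, 0.9]
grip_width: 0.0343
grasp_force: 0.0
```

```bash
sed -i 's/>.045)/>.022)/' tip.py; python3 tip.py; python3 - <<'E'
from h import *
z=np.load("pics/t_wrist.npz");C=cal("wrist");P=cloud(C,z["d"]);o,e,M,_=st();L=(P-e)@M
print(fitbox(C,grey(z["p"]),.06,.5935,-.0735,31.5,pad=15))
near=(np.abs(L[...,0])<.02)&(np.abs(L[...,1])<.05)&(L[...,2]>-.06)&(P[...,2]>.022)
for s in(-1,1):
    a=L[near&(L[...,1]*s>0)];b=a[a[:,2]>a[:,2].max()-.006];print(s,b.min(0).round(4),b.max(0).round(4))
E
```

```text
tcp [ 0.5925 -0.0732  0.024 ] width 0.034294250918699955 tilt [-0.18  0.02]
wrist 39024 max tool z (p99,max) [-0.0555 -0.0308 -0.0193 -0.0075] x,y of lowest [0.0048 0.001 ]
scene 514 max tool z (p99,max) [-0.0312 -0.0184 -0.0133 -0.0106] x,y of lowest [0.0067 0.0115]
top 19 max tool z (p99,max) [-0.0538 -0.0358 -0.0261 -0.0212] x,y of lowest [-0.0063 -0.0291]
(array([595.73, -74.79,  31.53]), 0.073, 2438)
-1 [-0.0109 -0.0225 -0.0134] [ 0.0103 -0.0161 -0.0075]
1 [-0.0102  0.0177 -0.0137] [ 0.0104  0.0243 -0.0078]
```

Tips are now about 10 mm behind the TCP (tip z ≈ 0.034), straddling the key. I'm going down about 27 mm and closing.

{"api": "apply_moves", "payload": {"steps": [[[0,0,0.04],[0,0,0],0.4],[[0,0,0.04],[0,0,0],0.4],[[0,0,0.03],[0,0,0],0.4],[[0,0,0.015],[0,0,0],0.4],[[0,0,0.01],[0,0,0],0.4],[[0,0,0],[0,0,0],0.4],[[0,0,0],[0,0,0],0.4],[[0,0,0],[0,0,0],0.4]]}}

```text
clock: 6.65
eef_pos: [0.5938, -0.0734, -0.0018]
tool_rot: [0.963, 0.268, 0.0, 0.0]
ft_force: [-0.3, 0.6, 0.6]
grip_width: 0.034
grasp_force: 0.0
```

{"api": "apply_moves", "payload": {"steps": [[[0,0,0],[0,0,0],0],[[0,0,0],[0,0,0],0],[[0,0,0],[0,0,0],0],[[0,0,0],[0,0,0],0],[[0,0,0],[0,0,0],0],[[0,0,0],[0,0,0],0],[[0,0,0],[0,0,0],0],[[0,0,0],[0,0,0],0]]}}

```text
clock: 7.32
eef_pos: [0.594, -0.0734, -0.0014]
tool_rot: [0.963, 0.268, 0.0, 0.0]
ft_force: [-1.3, 1.3, 6.0]
grip_width: 0.0144
grasp_force: 61.0
```

Gripped at 61 N. Lifting.

{"api": "apply_moves", "payload": {"steps": [[[0,0,-0.03],[0,0,0],0],[[0,0,-0.07],[0,0,0],0],[[0,0,-0.12],[0,0,0],0],[[0,0,-0.15],[0,0,0],0],[[0,0,-0.15],[0,0,0],0],[[0,0,-0.12],[0,0,0],0],[[0,0,-0.06],[0,0,0],0],[[0,0,0],[0,0,0],0]]}}

```text
clock: 7.98
eef_pos: [0.5956, -0.0736, 0.1415]
tool_rot: [0.963, 0.268, 0.003, 0.001]
ft_force: [-0.3, -0.1, -0.7]
grip_width: 0.0147
grasp_force: 60.2
```

```bash
python3 - <<'E'
from h import *
go(.6539,.1961,.14,104.5)
E
```

```text
clock 7.98 tcp [ 0.5956 -0.0736  0.1415] psi 31.12 tilt [ 0.34 -0.04] | shift total [ 0.9465 -1.0035  0.0084] turn z total -0.4077 (10.2 rows) after turn-first: [1.2323 0.6199 0.0084]
```

{"api": "apply_moves", "payload": {"steps": [[[0,0,0],[0,0,-0.038],0],[[0,0,0],[0,0,-0.038],0],[[0,0,0],[0,0,-0.038],0],[[0,0,0],[0,0,-0.038],0],[[0,0,0],[0,0,-0.038],0],[[0,0,0],[0,0,-0.038],0],[[0,0,0],[0,0,-0.038],0],[[0,0,0],[0,0,-0.038],0]]}}

```text
clock: 8.65
eef_pos: [0.5922, -0.0731, 0.1356]
tool_rot: [0.73, 0.683, -0.001, -0.002]
ft_force: [-0.1, -0.4, -1.9]
grip_width: 0.0141
grasp_force: 60.2
```

{"api": "apply_moves", "payload": {"steps": [[[0,0,0],[0,0,-0.038],0],[[0,0,0],[0,0,-0.038],0],[[0,0,0],[0,0,-0.028],0],[[0.1,0.05,0],[0,0,0],0],[[0.1,0.05,0],[0,0,0],0],[[0.1,0.05,0],[0,0,0],0],[[0.1,0.05,0],[0,0,0],0],[[0.1,0.05,0],[0,0,0],0]]}}

```text
clock: 9.32
eef_pos: [0.6156, 0.0368, 0.1357]
tool_rot: [0.612, 0.791, -0.001, -0.002]
ft_force: [-0.2, -0.2, -0.8]
grip_width: 0.0137
grasp_force: 60.2
```

{"api": "apply_moves", "payload": {"steps": [[[0.1,0.05,0],[0,0,0],0],[[0.1,0.05,0],[0,0,0],0],[[0.1,0.05,0],[0,0,0],0],[[0.1,0.05,0],[0,0,0],0],[[0,0,0],[0,0,0],0],[[0,0,0],[0,0,0],0],[[0,0,0],[0,0,0],0],[[0,0,0],[0,0,0],0]]}}

```text
clock: 9.98
eef_pos: [0.6347, 0.1225, 0.1369]
tool_rot: [0.612, 0.791, -0.001, -0.001]
ft_force: [0.5, -0.5, -1.0]
grip_width: 0.0139
grasp_force: 60.2
```

```bash
python3 - <<'E'
from h import *
go(.6539,.1961,.14,104.5)
C=cal("wrist");p,d=camera("wrist");np.savez("pics/w4.npz",p=p,d=d)
cv2.imwrite("pics/i.png",cv2.resize(p[:,:,::-1],(800,600),interpolation=2))
K,D,Rm,t=C
def pj(X): return cv2.projectPoints(np.array(X,float),cv2.Rodrigues(Rm)[0],t,K,D)[0].reshape(-1,2).round(1)
a=np.radians(-165.5);ex=np.array([np.cos(a),np.sin(a)]);ey=np.array([-ex[1],ex[0]])
for n,x,y,z in[("slot",-75,40,4),("full",-75,-40,20),("c--",-120,-85,8),("c-+",-120,85,8),("c++",120,85,8),("grip",0,0,90)]:
    print(n,pj([[*(np.array([.5712,.216])+ex*x/1000+ey*y/1000),z/1000]])*1.5625)
E
```

```text
clock 9.98 tcp [0.6347 0.1225 0.1369] psi 104.50 tilt [-0.12 -0.04] | shift total [ 0.3323  0.1848 -0.0159] turn z total 0.0000 (0.0 rows) after turn-first: [ 0.3323  0.1848 -0.0159]
slot [[457.65625 182.8125 ]]
full [[467.5      24.21875]]
c-- [[554.21875 -66.71875]]
c-+ [[527.8125  257.34375]]
c++ [[144.53125 257.03125]]
grip [[301.40625  79.0625 ]]
```

View pics/i.png

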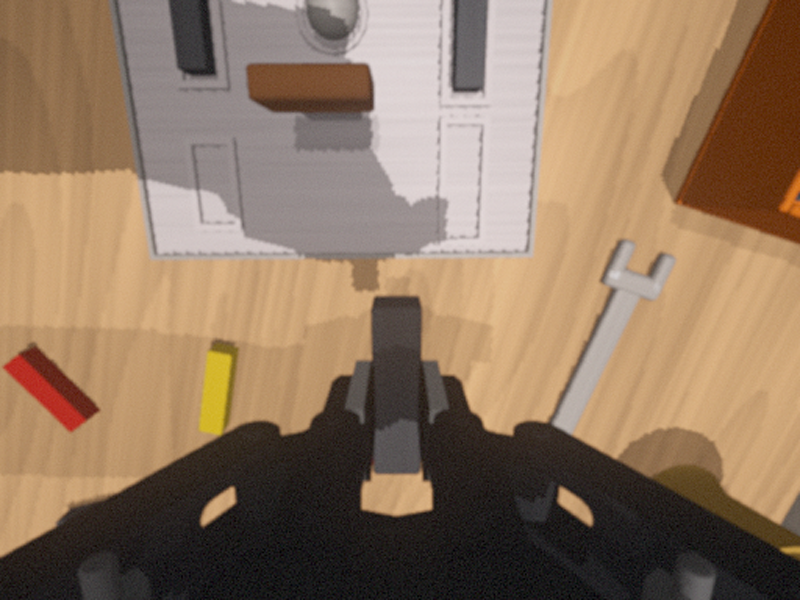

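The held key is centred at (397,385). The empty long slot's inner outline is at about (447..481, 123..238), the short slot at (195..240, 143..223), and the tray corners are at (153,257) and (531,256). I'll turn these into positions.

```bash
python3 - <<'E'
from h import *
C=cal("wrist");o,e,M,ps=st();s=1.5625
def A(u,v,h): return atz(C,[((u+.5)/s-.5,(v+.5)/s-.5)],h)[0]
ca,cb=A(153,257,.008),A(531,256,.008)   # c++ , c-+
print("corners",ca,cb,np.linalg.norm(ca-cb)); v=ca-cb; print("tray yaw",np.degrees(np.arctan2(v[1],v[0])))
print("long slot",np.mean([A(447,123,.006),A(481,123,.006),A(479,238,.006),A(444,238,.006)],0),"short",np.mean([A(195,145,.006),A(235,143,.006),A(240,222,.006),A(200,224,.006)],0))
for z0 in(.134,.1385):
    a,b=A(396,328,z0+.016),A(397,471,z0+.016);print("key top ends tool",((a-e)@M).round(4),((b-e)@M).round(4),"bottom front",((A(396,297,z0)-e)@M).round(4))
z=np.load("pics/w4.npz");P=cloud(C,z["d"]);L=(P-e)@M
print([ (L[int(v/s),int(u/s)]).round(4) for u,v in[(396,340),(396,400),(396,460),(396,312)]])
E
```

```text
corners [0.48135884 0.10503003 0.008     ] [0.71059329 0.16502054 0.008     ] 0.2369541978308259
tray yaw -165.33462025098865
long slot [0.65663014 0.19694971 0.006     ] short [0.51332573 0.15866641 0.006     ]
key top ends tool [ 0.0217 -0.0003 -0.0127] [-0.0315  0.     -0.0127] bottom front [ 0.0279 -0.0003  0.0033]
key top ends tool [ 0.0232 -0.0003 -0.0172] [-0.0283  0.     -0.0172] bottom front [ 0.0291 -0.0003 -0.0012]
[array([ 0.0193, -0.0004, -0.0169]), array([-0.0021, -0.0005, -0.0164]), array([-0.0235, -0.0005, -0.0177]), array([ 0.0283, -0.0004, -0.0162])]
```

{"api": "apply_moves", "payload": {"steps": [[[0.06,0.037,0],[0,0,0],0],[[0.1,0.06,0],[0,0,0],0],[[0.1,0.06,0],[0,0,0],0],[[0.068,0.042,0],[0,0,0],0],[[0,0,0.13],[0,0,0],0],[[0,0,0.13],[0,0,0],0],[[0,0,0.125],[0,0,0],0],[[0,0,0],[0,0,0],0]]}}

```text
clock: 10.7
eef_pos: [0.6535, 0.1962, 0.0546]
tool_rot: [0.612, 0.791, -0.004, -0.003]
ft_force: [-2.2, -0.8, -2.6]
grip_width: 0.014
grasp_force: 60.2
```

{"api": "apply_moves", "payload": {"steps": [[[0,0,0],[0,0,0],0],[[0,0,0],[0,0,0],0],[[0,0,0],[0,0,0],0],[[0,0,0],[0,0,0],0],[[0,0,0],[0,0,0],0],[[0,0,0],[0,0,0],0],[[0,0,0],[0,0,0],0],[[0,0,0],[0,0,0],0]]}}

```text
clock: 11.37
eef_pos: [0.6576, 0.197, 0.0614]
tool_rot: [0.612, 0.791, 0.0, 0.0]
ft_force: [0.8, -0.3, -0.3]
grip_width: 0.0141
grasp_force: 60.2
```

```bash
python3 - <<'E'
from h import *
go(.6568,.1959,.06,104.6)
C=cal("wrist");p,d=camera("wrist");np.savez("pics/w5.npz",p=p,d=d)
cv2.imwrite("pics/j.png",cv2.resize(p[60:324,86:426,::-1],(772,600),interpolation=2))
E
```

```text
clock 11.37 tcp [0.6576 0.197  0.0614] psi 104.55 tilt [0.03 0.01] | shift total [-0.0045 -0.0054  0.0069] turn z total -0.0003 (0.0 rows) after turn-first: [-0.0045 -0.0054  0.0069]
```

View pics/j.png

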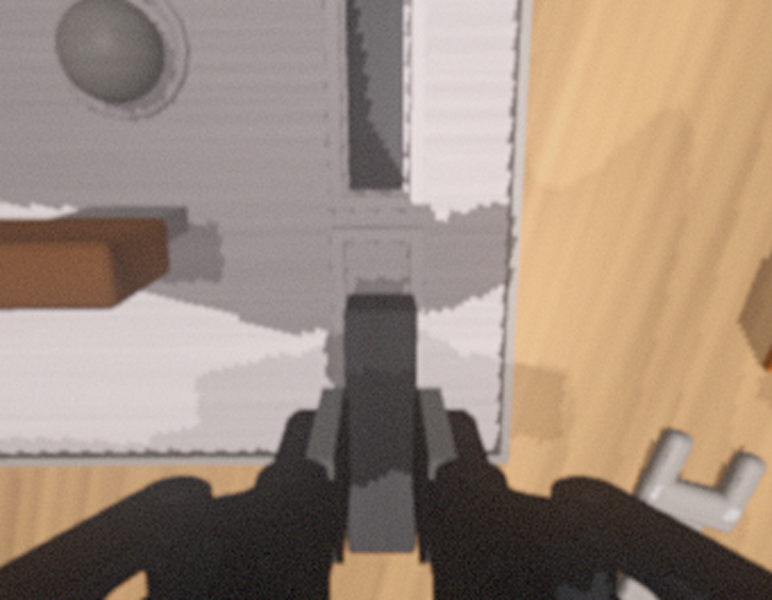

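The slot's inner edges are at columns 344..410, with its far end at row 240. The held key spans columns 346..415, with its front at row 295/308 and its rear at row 552.

```bash
python3 - <<'E'
from h import *
C=cal("wrist");o,e,M,ps=st();s=772/340
def A(u,v,h): return ((atz(C,[((u+.5)/s-.5+86,(v+.5)/s-.5+60)],h)[0]-e)@M*1000).round(1)
for h in(.004,.008): print(h,"slot L/R inner",A(344,262,h),A(410,262,h),"outer",A(331,262,h),A(423,262,h),"far inner end",A(377,240,h),"outer",A(377,228,h),"full key slot near ends",A(370,210,h),"tray edge line",A(500,455,.008),A(5,457,.008))
zb=e[2]+.001
print("key front bottom L/R",A(347,295,zb),A(414,295,zb),"front top",A(347,309,zb+.016),A(415,309,zb+.016),"rear top",A(347,552,zb+.016),A(415,552,zb+.016))
z=np.load("pics/w5.npz");L=(cloud(C,z["d"])-e)@M
print([(L[int(v/s)+60,int(u/s)+86]*1000).round(1) for u,v in[(380,300),(380,330),(380,540),(377,260),(450,400)]])
E
```

```text
0.004 slot L/R inner [ 25.4 -12.2  57.2] [25.4  9.2 57.2] outer [ 25.4 -16.4  57.2] [25.4 13.4 57.2] far inner end [32.6 -1.5 57.2] outer [36.5 -1.5 57.2] full key slot near ends [42.2 -3.7 57.2] tray edge line [-41.6  40.9  53.2] [ -42.2 -129.8   53.1]
0.008 slot L/R inner [ 26.2 -12.   53.2] [26.2  9.  53.2] outer [ 26.2 -16.1  53.2] [26.2 13.1 53.2] far inner end [33.3 -1.5 53.2] outer [37.  -1.5 53.2] full key slot near ends [42.7 -3.6 53.2] tray edge line [-41.6  40.9  53.2] [ -42.2 -129.8   53.1]
key front bottom L/R [29.1 -8.2 -1. ] [29.2  7.6 -1. ] front top [ 30.1  -7.4 -17. ] [ 30.1   7.  -17. ] rear top [-29.4  -8.2 -17. ] [-29.4   7.8 -17. ]
[array([30. , -0.5, -9.3]), array([ 25.5,  -0.4, -17.1]), array([-25.5,  -0.5, -17.4]), array([26.1, -1.3, 57.9]), array([-23.4,  23.7,  58.2])]
```

I need a shift of −1.2 mm in tool y and a 57.5 mm descent.

{"api": "apply_moves", "payload": {"steps": [[[0,-0.006,0.05],[0,0,0],0],[[0,0,0.07],[0,0,0],0],[[0,0,0.07],[0,0,0],0],[[0,0,0.05],[0,0,0],0],[[0,0,0.025],[0,0,0],0],[[0,0,0.012],[0,0,0],0],[[0,0,0],[0,0,0],0],[[0,0,0],[0,0,0],0]]}}

```text
clock: 12.08
eef_pos: [0.6568, 0.1969, 0.006]
tool_rot: [0.612, 0.791, 0.0, 0.0]
ft_force: [0.3, 0.5, -1.3]
grip_width: 0.0139
grasp_force: 60.2
```

{"api": "apply_moves", "payload": {"steps": [[[0,0,0],[0,0,0],0],[[0,0,0],[0,0,0],0],[[0,0,0.005],[0,0,0],0],[[0,0,0.003],[0,0,0],0],[[0,0,0],[0,0,0],0],[[0,0,0],[0,0,0],0],[[0,0,0],[0,0,0],0],[[0,0,0],[0,0,0],0]]}}

```text
clock: 12.75
eef_pos: [0.6564, 0.1967, 0.004]
tool_rot: [0.612, 0.791, 0.0, 0.0]
ft_force: [-0.5, 0.1, -1.3]
grip_width: 0.014
grasp_force: 60.2
```

{"api": "apply_moves", "payload": {"steps": [[[0,0,0.004],[0,0,0],0],[[0,0,0.002],[0,0,0],0],[[0,0,0],[0,0,0],0],[[0,0,0],[0,0,0],0],[[0,0,0],[0,0,0],0.35],[[0,0,0],[0,0,0],0.35],[[0,0,0],[0,0,0],0.35],[[0,0,0],[0,0,0],0.35]]}}

```text
clock: 13.42
eef_pos: [0.6565, 0.1968, 0.0031]
tool_rot: [0.612, 0.791, 0.0, 0.0]
ft_force: [-1.3, -0.9, -0.2]
grip_width: 0.0297
grasp_force: 0.0
```

{"api": "apply_moves", "payload": {"steps": [[[0,0,-0.05],[0,0,0],0.35],[[0,0,-0.1],[0,0,0],0.35],[[0,0,-0.15],[0,0,0],0.35],[[0,0,-0.15],[0,0,0],0.35],[[0,0,-0.15],[0,0,0],0.35],[[0,0,-0.05],[0,0,0],0.35],[[0,0,0],[0,0,0],0.35],[[0,0,0],[0,0,0],0.35]]}}

```text
clock: 14.08
eef_pos: [0.6566, 0.1968, 0.1335]
tool_rot: [0.612, 0.791, 0.001, 0.0]
ft_force: [-1.0, -0.7, -1.3]
grip_width: 0.03
grasp_force: 0.0
```

```bash
python3 - <<'E'
from h import *
C=cal("wrist");p,d=camera("wrist");np.savez("pics/w6.npz",p=p,d=d)
a=grey(p)&(p.max(2)<110)
print(fitbox(C,a,.06,.6565,.197,104.5,z0=.004,pad=8))
cv2.imwrite("pics/k.png",p[:,:,::-1])
L=cloud(C,d);K,D,Rm,t=C;uv=cv2.projectPoints(np.array([[.6565,.197,.02]]),cv2.Rodrigues(Rm)[0],t,K,D)[0].ravel().astype(int);print(uv,L[uv[1],uv[0]])
go(.459,-.1005,.13,26.7)
E
```

```text
(array([656.54, 190.62, 104.01]), 2.531, 304)
[253 189] [0.6559208  0.19742286 0.02007869]
clock 14.13 tcp [0.6557 0.1965 0.1317] psi 104.56 tilt [-0.09 -0.03] | shift total [-1.1902 -1.3249  0.0108] turn z total 0.4325 (10.9 rows) after turn-first: [-1.5457  0.8848  0.0108]
```

View pics/k.png

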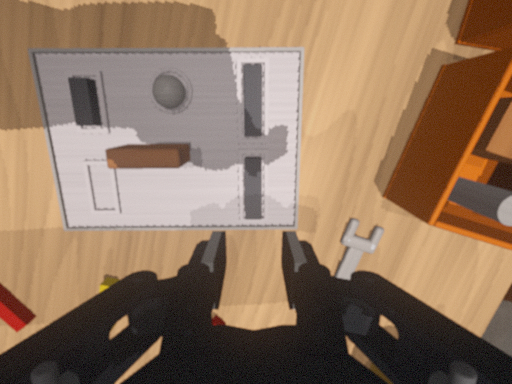

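The long key lies in its slot at (253,188), with its top at z = 0.020 as it should be. The ball is in its pocket (169,91), and the empty short slot is at (105,187). On to the short key.

{"api": "apply_moves", "payload": {"steps": [[[0,0,0],[0,0,0.0393],0.4],[[0,0,0],[0,0,0.0393],0.4],[[0,0,0],[0,0,0.0393],0.4],[[0,0,0],[0,0,0.0393],0.4],[[0,0,0],[0,0,0.0393],0.4],[[0,0,0],[0,0,0.0393],0.4],[[0,0,0],[0,0,0.0393],0.4],[[0,0,0],[0,0,0.0393],0.4]]}}

```text
clock: 14.8
eef_pos: [0.6547, 0.1962, 0.1295]
tool_rot: [0.915, 0.404, -0.003, -0.0]
ft_force: [-0.3, 0.7, -0.2]
grip_width: 0.0342
grasp_force: 0.0
```

{"api": "apply_moves", "payload": {"steps": [[[0,0,0],[0,0,0.0393],0.4],[[0,0,0],[0,0,0.0393],0.4],[[0,0,0],[0,0,0.0393],0.4],[[-0.119,0.068,0],[0,0,0],0.4],[[-0.119,0.068,0],[0,0,0],0.4],[[-0.119,0.068,0],[0,0,0],0.4],[[-0.119,0.068,0],[0,0,0],0.4],[[-0.119,0.068,0],[0,0,0],0.4]]}}

```text
clock: 15.47
eef_pos: [0.578, 0.0813, 0.1298]
tool_rot: [0.973, 0.231, -0.003, -0.0]
ft_force: [-0.2, 0.2, -0.4]
grip_width: 0.034
grasp_force: 0.0
```

{"api": "apply_moves", "payload": {"steps": [[[-0.119,0.068,0],[0,0,0],0.4],[[-0.119,0.068,0],[0,0,0],0.4],[[-0.119,0.068,0],[0,0,0],0.4],[[-0.119,0.068,0],[0,0,0],0.4],[[-0.119,0.068,0],[0,0,0],0.4],[[-0.119,0.068,0],[0,0,0],0.4],[[-0.119,0.068,0],[0,0,0],0.4],[[-0.119,0.068,0],[0,0,0],0.4]]}}

```text
clock: 16.13
eef_pos: [0.4569, -0.1009, 0.1305]
tool_rot: [0.973, 0.231, -0.002, -0.001]
ft_force: [-0.4, -1.4, 0.0]
grip_width: 0.0343
grasp_force: 0.0
```

{"api": "apply_moves", "payload": {"steps": [[[0,0,0.1],[0,0,0],0.4],[[0,0,0.15],[0,0,0],0.4],[[0,0,0.15],[0,0,0],0.4],[[0,0,0.1],[0,0,0],0.4],[[0,0,0],[0,0,0],0.4],[[0,0,0],[0,0,0],0.4],[[0,0,0],[0,0,0],0.4],[[0,0,0],[0,0,0],0.4]]}}

```text
clock: 16.8
eef_pos: [0.4606, -0.1006, 0.0338]
tool_rot: [0.973, 0.231, 0.001, 0.0]
ft_force: [1.0, 0.1, 0.3]
grip_width: 0.0344
grasp_force: 0.0
```

```bash
python3 - <<'E'
from h import *
C=cal("wrist");p,d=camera("wrist");np.savez("pics/w7.npz",p=p,d=d)
r=fitbox(C,grey(p),.04,.459,-.1005,26.7,pad=15);print(r)
P=cloud(C,d);K,D,Rm,t=C;uv=cv2.projectPoints(np.array([[r[0][0]/1e3,r[0][1]/1e3,.016]]),cv2.Rodrigues(Rm)[0],t,K,D)[0].ravel().astype(int);print(uv,P[uv[1],uv[0]])
m=(P[...,2]>.010)&(P[...,2]<.022)&(np.hypot(P[...,0]-.459,P[...,1]+.1)<.035);b=cv2.minAreaRect((P[m][:,:2]*1000).astype(np.float32));print("depth rect",b,m.sum())
go(r[0][0]/1e3,r[0][1]/1e3,-.0015,r[0][2])
E
```

```text
(array([ 458.21, -101.47,   29.76]), 0.147, 1469)
[251 231] [ 0.45871355 -0.10071976  0.01643851]
depth rect ((458.9059143066406, -101.07752227783203), (40.473976135253906, 16.003231048583984), 29.270767211914062) 1543
clock 16.85 tcp [ 0.4609 -0.1006  0.0341] psi 26.76 tilt [ 0.15 -0.03] | shift total [-0.0142 -0.0022  0.1778] turn z total -0.0167 (0.4 rows) after turn-first: [-0.0141 -0.003   0.1778]
```

Depth gives a clean 40.5 x 16.0 mm rectangle at (458.9, −101.1) with yaw 29.3°. I'll turn slightly, descend and grip.

{"api": "apply_moves", "payload": {"steps": [[[-0.006,0,0.04],[0,0,-0.014],0.4],[[0,0,0.05],[0,0,0],0.4],[[0,0,0.045],[0,0,0],0.4],[[0,0,0.025],[0,0,0],0.4],[[0,0,0.015],[0,0,0],0.4],[[0,0,0],[0,0,0],0.4],[[0,0,0],[0,0,0],0.4],[[0,0,0],[0,0,0],0.4]]}}

```text
clock: 17.52
eef_pos: [0.459, -0.101, -0.0018]
tool_rot: [0.968, 0.253, 0.0, 0.0]
ft_force: [0.6, -0.1, -0.6]
grip_width: 0.0342
grasp_force: 0.0
```

{"api": "apply_moves", "payload": {"steps": [[[0,0,0],[0,0,0],0],[[0,0,0],[0,0,0],0],[[0,0,0],[0,0,0],0],[[0,0,0],[0,0,0],0],[[0,0,0],[0,0,0],0],[[0,0,0],[0,0,0],0],[[0,0,0],[0,0,0],0],[[0,0,0],[0,0,0],0]]}}

```text
clock: 18.18
eef_pos: [0.459, -0.101, -0.0016]
tool_rot: [0.968, 0.253, 0.001, 0.0]
ft_force: [-0.5, -0.2, 6.3]
grip_width: 0.014
grasp_force: 60.1
```

{"api": "apply_moves", "payload": {"steps": [[[0,0,-0.03],[0,0,0],0],[[0,0,-0.07],[0,0,0],0],[[0,0,-0.12],[0,0,0],0],[[0,0,-0.15],[0,0,0],0],[[0,0,-0.15],[0,0,0],0],[[0,0,-0.12],[0,0,0],0],[[0,0,-0.06],[0,0,0],0],[[0,0,0],[0,0,0],0]]}}

```text
clock: 18.85
eef_pos: [0.4607, -0.1014, 0.1411]
tool_rot: [0.968, 0.253, 0.003, 0.001]
ft_force: [0.7, -0.6, -1.7]
grip_width: 0.0143
grasp_force: 59.3
```

```bash
python3 - <<'E'
from h import *
go(.5118,.159,.14,104.6)
# tray from w6 depth (pose at that time unknown) -> use top camera
z=np.load("pics/top1.npz");P=cloud(cal("top"),z["d"])
E
```

```text
clock 18.85 tcp [ 0.4607 -0.1014  0.1411] psi 29.26 tilt [ 0.36 -0.08] | shift total [ 0.8593 -1.0112  0.0051] turn z total -0.4185 (10.5 rows) after turn-first: [1.1958 0.5754 0.0051]
```

{"api": "apply_moves", "payload": {"steps": [[[0,0,0],[0,0,-0.038],0],[[0,0,0],[0,0,-0.038],0],[[0,0,0],[0,0,-0.038],0],[[0,0,0],[0,0,-0.038],0],[[0,0,0],[0,0,-0.038],0],[[0,0,0],[0,0,-0.038],0],[[0,0,0],[0,0,-0.038],0],[[0,0,0],[0,0,-0.038],0]]}}

```text
clock: 19.52
eef_pos: [0.4574, -0.1007, 0.1362]
tool_rot: [0.741, 0.671, -0.001, -0.001]
ft_force: [-0.3, 0.0, -1.2]
grip_width: 0.0142
grasp_force: 59.3
```

{"api": "apply_moves", "payload": {"steps": [[[0,0,0],[0,0,-0.038],0],[[0,0,0],[0,0,-0.038],0],[[0,0,0],[0,0,-0.038],0],[[0.1,0.0485,0],[0,0,0],0],[[0.1,0.0485,0],[0,0,0],0],[[0.1,0.0485,0],[0,0,0],0],[[0.1,0.0485,0],[0,0,0],0],[[0.1,0.0485,0],[0,0,0],0]]}}

```text
clock: 20.18
eef_pos: [0.4794, 0.0089, 0.1362]
tool_rot: [0.612, 0.791, -0.001, -0.001]
ft_force: [0.4, 0.3, -1.0]
grip_width: 0.0142
grasp_force: 59.3
```

{"api": "apply_moves", "payload": {"steps": [[[0.1,0.0485,0],[0,0,0],0],[[0.1,0.0485,0],[0,0,0],0],[[0.1,0.0485,0],[0,0,0],0],[[0.1,0.0485,0],[0,0,0],0],[[0.1,0.0485,0],[0,0,0],0],[[0.1,0.0485,0],[0,0,0],0],[[0.095,0.0485,0],[0,0,0],0],[[0,0,0],[0,0,0],0]]}}

```text
clock: 20.85
eef_pos: [0.5113, 0.1628, 0.1361]
tool_rot: [0.611, 0.792, -0.0, -0.001]
ft_force: [0.7, -0.0, -0.8]
grip_width: 0.0141
grasp_force: 59.3
```

{"api": "apply_moves", "payload": {"steps": [[[0,0,0.1],[0,0,0],0],[[0,0,0.13],[0,0,0],0],[[0,0,0.1],[0,0,0],0],[[0,0,0.05],[0,0,0],0],[[0,0,0],[0,0,0],0],[[0,0,0],[0,0,0],0],[[0,0,0],[0,0,0],0],[[0,0,0],[0,0,0],0]]}}

```text
clock: 21.52
eef_pos: [0.5126, 0.1598, 0.0632]
tool_rot: [0.612, 0.791, 0.001, 0.001]
ft_force: [0.1, -0.3, -0.7]
grip_width: 0.0139
grasp_force: 59.3
```

```bash
python3 - <<'E'
from h import *
go(.5118,.159,.06,104.6)
C=cal("wrist");p,d=camera("wrist");np.savez("pics/w8.npz",p=p,d=d)
cv2.imwrite("pics/l.png",cv2.resize(p[60:324,86:426,::-1],(772,600),interpolation=2))
E
```

```text
clock 21.52 tcp [0.5126 0.1598 0.0632] psi 104.49 tilt [0.15 0.05] | shift total [-0.0029 -0.0049  0.0161] turn z total -0.0006 (0.0 rows) after turn-first: [-0.0029 -0.0049  0.0161]
```

View pics/l.png

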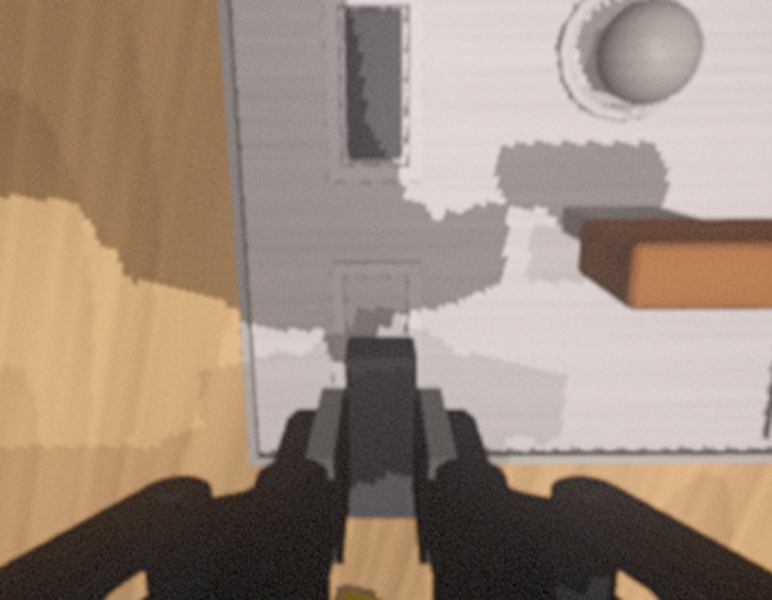

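The short slot's inner edges are at columns 344..408, with its far inner end at row 274 and outer end at row 262. The held key spans columns 346..415, with its front at 338/352 and its rear at 516.

```bash
python3 - <<'E'
from h import *
C=cal("wrist");o,e,M,ps=st();s=772/340
def A(u,v,h): return ((atz(C,[((u+.5)/s-.5+86,(v+.5)/s-.5+60)],h)[0]-e)@M*1000).round(1)
print("slot L/R inner",A(344,290,.006),A(408,290,.006),"outer",A(332,290,.008),A(420,290,.008),"far inner",A(376,274,.006),"outer",A(376,262,.006),"lip line",A(700,452,.008),A(260,454,.008),A(260,454,.004))
zb=e[2]+.001
print("key front bottom",A(380,338,zb),"front top",A(380,352,zb+.016),"rear top",A(347,516,zb+.016),A(415,516,zb+.016))
# depth-based: full-key & placed long key & grip in tray
P=cloud(C,np.load("pics/w8.npz")["d"]);L=(P-e)@M*1000
z=P[...,2]
def rect(m): k,l,s_,c=cv2.connectedComponentsWithStats(m.astype(np.uint8));i=1+np.argmax(s_[1:,4]);return cv2.minAreaRect(P[l==i][:,:2].astype(np.float32)*1000)
print("short_in",rect((z>.014)&(z<.024)&(L[...,0]>30)&(np.abs(L[...,1])<20)))
print("grip",rect((z>.084)&(z<.096)&(L[...,1]>30)&(L[...,0]<60)))
print("tcp",e)
E
```

```text
slot L/R inner [ 16.1 -12.3  57.2] [16.1  8.6 57.2] outer [ 16.6 -16.1  55.2] [16.6 12.4 55.2] far inner [21.5 -1.9 57.2] outer [25.4 -1.8 57.2] lip line [-41.5 110.8  55.5] [-42.2 -42.4  55.1] [-44.3 -43.2  59.1]
key front bottom [18.5 -0.4 -1. ] front top [ 20.5  -0.4 -17. ] rear top [-19.7  -8.1 -17. ] [-19.8   7.7 -17. ]
short_in ((490.43609619140625, 235.6787872314453), (15.536293983459473, 40.120662689208984), 14.945369720458984)
grip ((573.208251953125, 215.97677612304688), (50.71259689331055, 14.293288230895996), 14.776532173156738)
tcp [0.51253504 0.15981517 0.06321153]
```

{"api": "apply_moves", "payload": {"steps": [[[-0.006,-0.007,0.03],[0,0,0],0],[[0,0,0.05],[0,0,0],0],[[0,0,0.06],[0,0,0],0],[[0,0,0.05],[0,0,0],0],[[0,0,0.03],[0,0,0],0],[[0,0,0.02],[0,0,0],0],[[0,0,0],[0,0,0],0],[[0,0,0],[0,0,0],0]]}}

```text
clock: 22.23
eef_pos: [0.5103, 0.1581, 0.0136]
tool_rot: [0.612, 0.791, -0.0, -0.0]
ft_force: [0.1, 0.0, -1.1]
grip_width: 0.0142
grasp_force: 59.3
```

```bash
python3 -c "
from h import *
go(.5113,.1585,.0026,104.6)"
```

```text
clock 22.23 tcp [0.5103 0.1581 0.0136] psi 104.51 tilt [-0.02 -0.01] | shift total [0.0008 0.0055 0.055 ] turn z total -0.0005 (0.0 rows) after turn-first: [0.0008 0.0055 0.055 ]
```

{"api": "apply_moves", "payload": {"steps": [[[0,0.004,0.0],[0,0,0],0],[[0,0,0.02],[0,0,0],0],[[0,0,0.016],[0,0,0],0],[[0,0,0.01],[0,0,0],0],[[0,0,0.006],[0,0,0],0],[[0,0,0],[0,0,0],0],[[0,0,0],[0,0,0],0],[[0,0,0],[0,0,0],0]]}}

```text
clock: 22.9
eef_pos: [0.5112, 0.1583, 0.0035]
tool_rot: [0.612, 0.791, 0.0, 0.0]
ft_force: [-1.1, 0.0, -0.5]
grip_width: 0.014
grasp_force: 59.3
```

{"api": "apply_moves", "payload": {"steps": [[[0,0,0.003],[0,0,0],0],[[0,0,0],[0,0,0],0],[[0,0,0],[0,0,0],0],[[0,0,0],[0,0,0],0.35],[[0,0,0],[0,0,0],0.35],[[0,0,0],[0,0,0],0.35],[[0,0,0],[0,0,0],0.35],[[0,0,0],[0,0,0],0.35]]}}

```text
clock: 23.57
eef_pos: [0.5112, 0.1583, 0.0029]
tool_rot: [0.612, 0.791, 0.0, 0.0]
ft_force: [0.2, -0.2, 1.2]
grip_width: 0.0301
grasp_force: 0.0
```

{"api": "apply_moves", "payload": {"steps": [[[0,0,-0.05],[0,0,0],0.35],[[0,0,-0.15],[0,0,0],0.35],[[0,0,-0.17],[0,0,0],0.4],[[0,0,-0.17],[0,0,0],0.5],[[0,0,-0.17],[0,0,0],0.5],[[0,0,-0.15],[0,0,0],0.5],[[0,0,0],[0,0,0],0.5],[[0,0,0],[0,0,0],0.5]]}}

```text
clock: 24.23
eef_pos: [0.5127, 0.1588, 0.178]
tool_rot: [0.612, 0.791, 0.003, 0.002]
ft_force: [0.0, 0.2, -0.9]
grip_width: 0.0429
grasp_force: 0.0
```

```bash
cat > tr.py <<'E'
from h import *
def rect(P,m):
    k,l,s_,c=cv2.connectedComponentsWithStats(m.astype(np.uint8))
    if k<2: return None
    i=1+np.argmax(s_[1:,4]);q=P[l==i];r=cv2.minAreaRect(q[:,:2].astype(np.float32)*1000);return np.round([*r[0],*r[1],r[2]],1),round(float(np.median(q[:,2])),4)
def report(n):
    C=cal(n);p,d=camera(n);P=cloud(C,d);z=P[...,2]
    near=lambda x,y,r:np.hypot(P[...,0]-x,P[...,1]-y)<r
    for k,x,y,r in[("long_in slot",.6565,.197,.036),("short slot",.511,.1585,.03),("long full",.637,.275,.036),("short full",.4905,.2355,.03)]:print(n,k,rect(P,near(x,y,r)&(z>.0155)&(z<.024)))
    print(n,"grip",rect(P,near(.573,.216,.04)&(z>.08)&(z<.098)),"ball",rect(P,near(.584,.265,.03)&(z>.015)&(z<.04)))
if __name__=="__main__":
    report("wrist");report("top");go(.573,.216,.13,194.6)
E
python3 tr.py
```

```text
wrist long_in slot (array([655.4, 196. ,  16.4,  60. ,  14.9]), 0.0198)
wrist short slot (array([510.9, 158. ,  15.7,  39.6,  14.1]), 0.0199)
wrist long full (array([634.8, 273.8,  17.5,  59.6,  13.7]), 0.0196)
wrist short full (array([490.6, 234.6,  15.4,  39.1,  14.7]), 0.02)
wrist grip (array([573. , 216. ,  49.9,  13.8,  14.3]), 0.0897) ball (array([565.1, 263. ,  21.7,  28. ,   2.9]), 0.0288)
top long_in slot (array([665.7, 170.5,   2.7,   0. , 173.3]), 0.0186)
top short slot None
top long full None
top short full None
top grip None ball None
clock 24.33 tcp [0.5105 0.1581 0.1745] psi 104.50 tilt [-0.04 -0.02] | shift total [0.2021 0.3752 0.2222] turn z total -0.5005 (12.6 rows) after turn-first: [-0.3755  0.2014  0.2222]
```

Both keys are seated with tops at 0.020, and the grip is at (573, 216) with its top at 0.090. I'll turn 90° and move over the grip.

{"api": "apply_moves", "payload": {"steps": [[[0,0,0],[0,0,-0.0385],0.5],[[0,0,0],[0,0,-0.0385],0.5],[[0,0,0],[0,0,-0.0385],0.5],[[0,0,0],[0,0,-0.0385],0.5],[[0,0,0],[0,0,-0.0385],0.5],[[0,0,0],[0,0,-0.0385],0.5],[[0,0,0],[0,0,-0.0385],0.5],[[0,0,0],[0,0,-0.0385],0.5]]}}

```text
clock: 25.0
eef_pos: [0.5097, 0.1578, 0.1726]
tool_rot: [0.171, 0.985, -0.001, -0.002]
ft_force: [-0.5, 0.5, -0.8]
grip_width: 0.0427
grasp_force: 0.0
```

{"api": "apply_moves", "payload": {"steps": [[[0,0,0],[0,0,-0.0385],0.5],[[0,0,0],[0,0,-0.0385],0.5],[[0,0,0],[0,0,-0.0385],0.5],[[0,0,0],[0,0,-0.0385],0.5],[[0,0,0],[0,0,-0.0385],0.5],[[-0.12,0.066,0],[0,0,0],0.5],[[-0.12,0.066,0],[0,0,0],0.5],[[-0.135,0.07,0],[0,0,0],0.5]]}}

```text
clock: 25.67
eef_pos: [0.5725, 0.216, 0.1728]
tool_rot: [-0.127, 0.992, -0.001, -0.002]
ft_force: [0.8, 0.9, -0.3]
grip_width: 0.0424
grasp_force: 0.0
```

{"api": "apply_moves", "payload": {"steps": [[[0,0,0],[0,0,0],0.5],[[0,0,0.05],[0,0,0],0.5],[[0,0,0.1],[0,0,0],0.5],[[0,0,0.07],[0,0,0],0.5],[[0,0,0],[0,0,0],0.5],[[0,0,0],[0,0,0],0.5],[[0,0,0],[0,0,0],0.5],[[0,0,0],[0,0,0],0.5]]}}

```text
clock: 26.33
eef_pos: [0.5738, 0.2161, 0.1319]
tool_rot: [-0.127, 0.992, 0.0, 0.001]
ft_force: [0.5, -0.7, 0.1]
grip_width: 0.0429
grasp_force: 0.0
```

```bash
python3 - <<'E'
from tr import *
report("wrist"); go(.573,.216,.044,194.5)
z=None;C=cal("wrist");p,d=camera("wrist");P=cloud(C,d);o,e,M,_=st();L=(P-e)@M
for s in(-1,1):
    m=(np.abs(L[...,0])<.02)&(L[...,1]*s>.012)&(L[...,1]*s<.03)&(P[...,2]>.095);a=L[m];b=a[a[:,2]>np.percentile(a[:,2],99)-.004];print(s,b.mean(0).round(4),a[:,2].max())
E
```

```text
wrist long_in slot (array([652.3, 210.4,  16.7,  31.7,  14.3]), 0.0198)
wrist short slot (array([511.5, 158.1,  15.1,  40. ,  14.6]), 0.0199)
wrist long full (array([639.7, 259.3,  17. ,  28.8,  15. ]), 0.0198)
wrist short full (array([490.9, 235.4,  15.9,  39.8,  14.5]), 0.02)
wrist grip (array([573.4, 215.9,  50.3,  13.7,  14.9]), 0.0898) ball (array([564.9, 263.3,  21.6,  27.1,   9.9]), 0.0288)
clock 26.38 tcp [0.574  0.2163 0.1321] psi -165.42 tilt [0.12 0.04] | shift total [ 6.300e-03 -1.000e-04  4.404e-01] turn z total 0.0004 (0.0 rows) after turn-first: [ 6.300e-03 -1.000e-04  4.404e-01]
-1 [ 0.0039 -0.0233 -0.0142] -0.00898679035984304
1 [ 0.0043  0.0217 -0.0145] -0.008950482315281364
```

{"api": "apply_moves", "payload": {"steps": [[[0,0,0.06],[0,0,0],0.5],[[0,0,0.1],[0,0,0],0.5],[[0,0,0.1],[0,0,0],0.5],[[0,0,0.09],[0,0,0],0.5],[[0,0,0.05],[0,0,0],0.5],[[0,0,0.03],[0,0,0],0.5],[[0,0,0],[0,0,0],0.5],[[0,0,0],[0,0,0],0.5]]}}

```text
clock: 27.1
eef_pos: [0.574, 0.2165, 0.0455]
tool_rot: [-0.127, 0.992, 0.0, 0.001]
ft_force: [0.6, 0.3, -0.1]
grip_width: 0.0428
grasp_force: 0.0
```

{"api": "apply_moves", "payload": {"steps": [[[0,0,0],[0,0,0],0.5],[[0,0,0],[0,0,0],0.3],[[0,0,0],[0,0,0],0.1],[[0,0,0],[0,0,0],0],[[0,0,0],[0,0,0],0],[[0,0,0],[0,0,0],0],[[0,0,0],[0,0,0],0],[[0,0,0],[0,0,0],0]]}}

```text
clock: 27.77
eef_pos: [0.5741, 0.2171, 0.0459]
tool_rot: [-0.127, 0.992, 0.001, 0.001]
ft_force: [-1.1, 2.6, 6.0]
grip_width: 0.0138
grasp_force: 60.3
```

{"api": "apply_moves", "payload": {"steps": [[[0,0,0],[0,0,0],0],[[0,0,-0.003],[0,0,0],0],[[0,0,-0.006],[0,0,0],0],[[0,0,-0.012],[0,0,0],0],[[0,0,-0.015],[0,0,0],0],[[0,0,-0.012],[0,0,0],0],[[0,0,-0.006],[0,0,0],0],[[0,0,0],[0,0,0],0]]}}

```text
clock: 28.43
eef_pos: [0.5732, 0.2159, 0.0552]
tool_rot: [-0.127, 0.992, -0.0, -0.0]
ft_force: [-0.5, 0.5, -8.3]
grip_width: 0.0134
grasp_force: 58.4
```

```bash
python3 - <<'E'
from h import *
go(.4889,-.348,.16,194.5); print(st()[0]["ft_torque"])
C=cal("wrist");p,d=camera("wrist");P=cloud(C,d);o,e,M,_=st();L=(P-e)@M*1000;z=P[...,2]
# tray floor plane: tool frame z of bright floor
m=(d>0)&(np.abs(L[...,0])<115)&(np.abs(L[...,1])<80)&(L[...,2]>15)&(L[...,2]<60);h=np.median(L[m][:,2])
q=L[m&(np.abs(L[...,2]-h)<6)];A=np.c_[q[:,:2],np.ones(len(q))];c=np.linalg.lstsq(A,q[:,2],rcond=None)[0];print("floor tool z",h,"slopes deg",np.degrees(c[:2]),len(q))
E
```

```text
clock 28.43 tcp [0.5732 0.2159 0.0552] psi -165.43 tilt [-0.05 -0.04] | shift total [ 1.118  -2.6228 -0.5216] turn z total 0.0004 (0.0 rows) after turn-first: [ 1.1146 -2.6243 -0.5216]
[-0.03128033  0.06623073 -0.06827054]
floor tool z 41.75285245287205 slopes deg [-0.32701934 -0.00798672] 46887
```

The tray is up (8.3 N) and level. I'll lift it to carrying height and refine the plate centre with the top camera.

{"api": "apply_moves", "payload": {"steps": [[[0,0,-0.02],[0,0,0],0],[[0,0,-0.05],[0,0,0],0],[[0,0,-0.08],[0,0,0],0],[[0,0,-0.1],[0,0,0],0],[[0,0,-0.1],[0,0,0],0],[[0,0,-0.08],[0,0,0],0],[[0,0,-0.05],[0,0,0],0],[[0,0,-0.02],[0,0,0],0]]}}

```text
clock: 29.15
eef_pos: [0.5748, 0.2168, 0.1587]
tool_rot: [-0.127, 0.992, 0.001, 0.002]
ft_force: [1.5, 0.7, -6.7]
grip_width: 0.0135
grasp_force: 58.6
```

```bash
python3 - <<'E'
from h import *
C=cal("top");p,d=camera("top")
m=grey(p,15).astype(np.uint8);s=1.5625;u,v=int(581/s),int(342/s);w=np.zeros_like(m);w[v-32:v+33,u-32:u+33]=m[v-32:v+33,u-32:u+33]
k,l,st_,ce=cv2.connectedComponentsWithStats(w);i=l[v,u];c=max(cv2.findContours((l==i).astype(np.uint8),0,1)[0],key=len)
X=atz(C,c.reshape(-1,2),.012);print(cv2.minEnclosingCircle((X[:,:2]*1000).astype(np.float32)),cv2.fitEllipse((X[:,:2]*1000).astype(np.float32)),st_[i])
P=cloud(C,d);q=P[(P[...,2]>.008)&(P[...,2]<.025)&(l==i)];print(np.median(q,0),q.min(0),q.max(0))
go(.4889,-.348,.156,194.57)
E
```

```text
((488.3667907714844, -348.42596435546875), 79.24192810058594) ((489.2265930175781, -348.3690185546875), (153.19271850585938, 155.78001403808594), 19.42825698852539) [ 349  196   46   47 1672]
[ 0.48802867 -0.34768317  0.01423116] [ 0.41050024 -0.42758482  0.00814678] [ 0.56651025 -0.27088141  0.02438852]
clock 29.20 tcp [0.5745 0.2167 0.1582] psi -165.41 tilt [0.21 0.08] | shift total [ 1.1258 -2.6243  0.0054] turn z total 0.0001 (0.0 rows) after turn-first: [ 1.1247 -2.6248  0.0054]
```

{"api": "apply_moves", "payload": {"steps": [[[0.0056,-0.0131,0],[0,0,0],0],[[0.0112,-0.0262,0],[0,0,0],0],[[0.0168,-0.0394,0],[0,0,0],0],[[0.0224,-0.0525,0],[0,0,0],0],[[0.028,-0.0656,0],[0,0,0],0],[[0.0336,-0.0787,0],[0,0,0],0],[[0.0392,-0.0918,0],[0,0,0],0],[[0.0448,-0.105,0],[0,0,0],0]]}}

```text
clock: 29.87
eef_pos: [0.5576, 0.1129, 0.1553]
tool_rot: [-0.127, 0.992, -0.0, -0.0]
ft_force: [1.0, -0.1, -7.4]
grip_width: 0.0132
grasp_force: 58.6
```

{"api": "apply_moves", "payload": {"steps": [[[0.0448,-0.105,0],[0,0,0],0],[[0.0448,-0.105,0],[0,0,0],0],[[0.0448,-0.105,0],[0,0,0],0],[[0.0448,-0.105,0],[0,0,0],0],[[0.0448,-0.105,0],[0,0,0],0],[[0.0448,-0.105,0],[0,0,0],0],[[0.0448,-0.105,0],[0,0,0],0],[[0.0448,-0.105,0],[0,0,0],0]]}}

```text
clock: 30.53
eef_pos: [0.5299, -0.0684, 0.1555]
tool_rot: [-0.126, 0.992, -0.0, -0.0]
ft_force: [-0.1, -0.5, -8.1]
grip_width: 0.0136
grasp_force: 58.6
```

{"api": "apply_moves", "payload": {"steps": [[[0.0448,-0.105,0],[0,0,0],0],[[0.0448,-0.105,0],[0,0,0],0],[[0.0448,-0.105,0],[0,0,0],0],[[0.0448,-0.105,0],[0,0,0],0],[[0.0448,-0.105,0],[0,0,0],0],[[0.0448,-0.105,0],[0,0,0],0],[[0.0448,-0.105,0],[0,0,0],0],[[0.0448,-0.105,0],[0,0,0],0]]}}

```text
clock: 31.2
eef_pos: [0.5025, -0.2487, 0.1555]
tool_rot: [-0.126, 0.992, -0.0, -0.0]
ft_force: [0.3, -0.1, -7.3]
grip_width: 0.0134
grasp_force: 58.6
```

{"api": "apply_moves", "payload": {"steps": [[[0.0448,-0.105,0],[0,0,0],0],[[0.0392,-0.0918,0],[0,0,0],0],[[0.0336,-0.0787,0],[0,0,0],0],[[0.028,-0.0656,0],[0,0,0],0],[[0.0224,-0.0525,0],[0,0,0],0],[[0.0168,-0.0394,0],[0,0,0],0],[[0.0112,-0.0262,0],[0,0,0],0],[[0.0056,-0.0131,0],[0,0,0],0]]}}

```text
clock: 31.87
eef_pos: [0.4887, -0.3487, 0.1555]
tool_rot: [-0.127, 0.992, 0.0, -0.0]
ft_force: [-0.8, -0.2, -7.2]
grip_width: 0.013
grasp_force: 58.6
```

{"api": "apply_moves", "payload": {"steps": [[[0,0,0],[0,0,0],0],[[0,0,0],[0,0,0],0],[[0,0,0],[0,0,0],0],[[0,0,0],[0,0,0],0],[[0,0,0],[0,0,0],0],[[0,0,0],[0,0,0],0],[[0,0,0],[0,0,0],0],[[0,0,0],[0,0,0],0]]}}

```text
clock: 32.53
eef_pos: [0.489, -0.348, 0.1557]
tool_rot: [-0.127, 0.992, -0.0, 0.0]
ft_force: [0.1, -0.5, -7.9]
grip_width: 0.0134
grasp_force: 58.6
```

```bash
python3 - <<'E'
from h import *
go(.489,-.348,.156,194.57)
C=cal("wrist");p,d=camera("wrist");P=cloud(C,d);o,e,M,_=st();L=(P-e)@M*1000
m=(d>0)&(np.abs(L[...,0])<115)&(np.abs(L[...,1])<80)&(L[...,2]>15)&(L[...,2]<60);h=np.median(L[m][:,2])
w=m&(np.abs(L[...,2]-h)<4);q=L[w];A=np.c_[q[:,:2],np.ones(len(q))];c=np.linalg.lstsq(A,q[:,2],rcond=None)[0];print("floor tool z",h,"slopes deg",np.degrees(c[:2]),"underside z",np.median(P[w][:,2])-.004)
up=m&(L[...,2]<h-10)
k,l,s,ce=cv2.connectedComponentsWithStats(up.astype(np.uint8))
for i in range(1,k):
    if s[i,4]>150: a=L[l==i];r=cv2.minAreaRect(a[:,:2].astype(np.float32));print(s[i,4],np.round(r[0]+r[1],1),"height over floor",(h-np.percentile(a[:,2],[2,50])).round(1))
E
```

```text
clock 32.53 tcp [ 0.489  -0.348   0.1557] psi -165.40 tilt [ 0. -0.] | shift total [ 0.0001  0.0002 -0.0017] turn z total 0.0002 (0.0 rows) after turn-first: [ 0.0001  0.0002 -0.0017]
floor tool z 41.72577853547723 slopes deg [-0.20180575 -0.03130837] underside z 0.10976053022258345
2012 [ 76.4 -41.2  40.2  16.2] height over floor [17.2 15.9]
2026 [75.8 39.  16.3 40.3] height over floor [17.2 15.8]
1254 [ 2.7 41.3 27.1 26. ] height over floor [26.6 22.7]
```

Everything is in place. The last check is the ball's position in its pocket, by sphere fit.

```bash
python3 - <<'E'
from h import *
from scipy.optimize import least_squares
C=cal("wrist");p,d=camera("wrist");P=cloud(C,d);o,e,M,_=st();L=(P-e)@M*1000
m=(d>0)&(np.abs(L[...,0]-1)<20)&(L[...,1]>24)&(L[...,1]<72)&(L[...,2]<34)&(L[...,2]>8);q=L[m]
r=least_squares(lambda c:np.linalg.norm(q-c,axis=1)-14,[0,45,27],loss="soft_l1");print(r.x.round(1),len(q),np.abs(r.fun).mean(),"expect",(0,50,41.7+4-18))
print(q.min(0),q.max(0)); p2,d2=camera("top"); P=cloud(cal("top"),d2);L=(P-e)@M*1000;m=(np.abs(L[...,0])<25)&(L[...,1]>24)&(L[...,1]<75)&(L[...,2]<34)&(L[...,2]>8);print("top",L[m].mean(0),m.sum())
E
```

```text
[ 1.5 42.1 28.3] 1436 0.3548845972405002 expect (0, 50, 27.700000000000003)
[-10.84180653  28.20353406  12.2946263 ] [15.78469239 54.82074627 32.8181895 ]
top [ 1.95586392 47.17182038 20.02744789] 66
```

```bash
python3 -c "
from workcell import bot
print(bot.job_done())"
```

```text
the job is handed in; nothing more can be done
None
```

I laid both keys in their slots on the bench. The tray is now held level and still, centred over the plate and about 95 mm above it. The ball is still in its pocket, resting against the ring, and the job is handed in at about 33 s, with no verdict returned.

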